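# Closing up the chaser's bench

## Robot

A 7-joint arm with a two-finger parallel gripper is mounted at the origin on the work surface. World frame = base frame: x ahead of the robot, y to its left, z up, the work surface at z = 0. Lengths are in m, angles in rad, forces in N, time in s.
With the tool pointing down it reaches from about 0.425 to 0.925 m from the base axis. Payload 6.8 kg.
Tool frame: the origin (TCP) lies between the finger pads; the fingertips stand r.tcp_to_tips ahead of it and the grasp point (between the pads) is the TCP (r.tcp_to_tips is the distance from the TCP to the fingertips, in m); z points along the fingers, y is the line along which they close (so a half turn about z gives the same grasp; the last joint's range is limited). The gripper opens to 85 mm and grips with 20 to 120 N. Pads are 22 mm wide; open, the fingers measure 114 mm over their backs; the gripper's body (76 mm by 85 mm) begins 54 mm behind the grasp point. The pads swing forward as they close: fully open they stand 13 mm farther back than shut.
Start: joints at [-1.26, 0.477, 0.022, 1.555, -0.011, 1.109, -0.083], TCP at [0.274, 0.617, 0.25] pointing down, gripper open.
Joint ranges: [-2.96, 2.96], [-0.34, 2.1], [-1.41, 1.46], [0.24, 2.44], [-1.37, 4.51], [0.17, 1.92], [-2.96, 2.96]. Speed limits (rad/s): [2.39, 2.39, 3.14, 3.14, 3.14, 3.14, 3.14].

## Interface

Orientations are given as a rotation vector (axis times angle).
In Python, from bench import r gives the robot as it stands.
- The arm moves only by the tool servo_tool, never from a script. Its argument "commands" is a list of rows, each a list of 2 entries, a list of its own where there are three numbers: the shift along the tool's x, y, z normalised to -1 to 1, where 1 is 250 mm, then the turn, a rotation vector about the tool's x, y, z normalised to -1 to 1, where 1 is 90 degrees. In form: [[[dx, dy, dz], [ax, ay, az]], ...]. A call has 1 to 20 rows; each row is the pose to reach, as a shift and turn from the pose commanded when the call began, along the tool's axes at that moment; what a row does not reach only later rows make up. A row lasts 1/10 s, in which the tool goes at most 50 mm and 8.59 degrees, less where a joint would pass 70% of its speed; a pose out of reach is approached as far as the arm can. A call with a number of a shift or a turn outside -1 to 1 is refused whole. A call with a gripper value outside its range is refused whole. "claw" is the closure, from 0 (fully open) to 1 (shut), set as the call begins (left out, the last holds). The fingers move at their own pace and stop on an object; "squeeze" is the grip in N (left out, the last holds). Time passes only in rows, so rows that repeat a pose let the fingers close. It gives the time, the measured TCP pose, the force, the opening and the grip force at its end, in the units of the state.
- r.get_obs(): the state, without advancing time (a new reading comes with each control period).
- r.grab_frame(name): name is "scene" or "top"; returns (picture, depth): 480x640x3 uint8, red, green, blue; 480x640 float32, m along the optical axis (not along the pixel's ray), 0 where there is no reading.
- r.camera_model(name): a dict with "fx", "fy", "cx", "cy" (pixels), "k1" (the pictures are not rectified: a ray, as slopes to the right and down, at radius r is drawn at 1 + k1 r^2 times it, then the intrinsics apply), "extrinsics" (4x4, takes a point from camera to world coordinates). Camera axes: x right, y down, z forward; pixel columns grow to the right and rows downward; lengths in m; the calibration is good to about 2 mm. A picture is of the moment at which its call begins. camera_model takes no time and is no camera call.
- r.hand_in(): hands the job in; it is judged then, once.
Trained networks look in the newest picture that a camera, given by its name, has taken for a name from the list of things; names that differ only in an ending like _2 or _b are one class to them, and where a whole thing is asked for, a point or a joint stands for the part that bears it (a point fixed in the world has none). Each returns a list of dicts, best first, with "confidence" (0 to 1); they miss things now and then, are a little off and sometimes report something else, mostly with a low value. They report only what shows in the picture. A call takes as long as a camera call.
- r.boxes_of(camera, target): "uv" ([column, row] in pixels, amid what is visible of it).
- r.mark_of(camera, target): "uv" ([column, row] in pixels: a listed point, or the origin of a listed thing).
The state is a dict: "clock": time; "joints": joint angles; "qvel": joint speeds; "tau": joint torques, N m; "tcp_pos": TCP position; "orientation": TCP orientation; "contact_force": force on the tool from outside, world axes, zero at the start; "moment": the same for the moment, N m; "grip_width": finger opening in m; "gripper_force": force on a finger pad.
Only numpy, scipy, OpenCV 4.12 (cv2) and the standard library are available. Lean on these libraries where they do the work, as an engineer would, in place of code of your own. Each camera call takes 0.05 s, during which the arm holds its last target. There are 200 camera calls.

## Task

Close up the chasing bench for the night: stand all the pitch tins upright on the raised shelf in one straight row along the middle of its board, the first one close against the end board and each next one close beside the last, no more than a centimetre apart. Plug the heat gun's battery pack fully home in its charger and, once it is in, switch the charger on at its rocker. Leave the pitch bowl, the heat gun and the hammer where they are.

Things in the scene. Friction and masses are not known exactly. Their poses are not given: they have to be found in the camera images.
- tin1: an open steel tin full of solid red-brown pitch, round, 64 mm across and 50 mm tall, about 0.3 kg, standing upright; origin at the centre of its underside, z up. All the tins are alike; 4 to 6 of the six are there (None if absent)
- tin2: an open steel tin full of solid red-brown pitch, round, 64 mm across and 50 mm tall, about 0.3 kg, standing upright; origin at the centre of its underside, z up. All the tins are alike; 4 to 6 of the six are there (None if absent)
- tin3: an open steel tin full of solid red-brown pitch, round, 64 mm across and 50 mm tall, about 0.3 kg, standing upright; origin at the centre of its underside, z up. All the tins are alike; 4 to 6 of the six are there (None if absent)
- tin4: an open steel tin full of solid red-brown pitch, round, 64 mm across and 50 mm tall, about 0.3 kg, standing upright; origin at the centre of its underside, z up. All the tins are alike; 4 to 6 of the six are there (None if absent)
- tin5: an open steel tin full of solid red-brown pitch, round, 64 mm across and 50 mm tall, about 0.3 kg, standing upright; origin at the centre of its underside, z up. All the tins are alike; 4 to 6 of the six are there (None if absent)
- tin6: an open steel tin full of solid red-brown pitch, round, 64 mm across and 50 mm tall, about 0.3 kg, standing upright; origin at the centre of its underside, z up. All the tins are alike; 4 to 6 of the six are there (None if absent)
- shelf: the raised wooden bench-back shelf, fixed: one level board 130 mm deep (its x) and 460 mm long (its y), board top 100 mm above the bench, board 18 mm thick on two end panels, no back and no lips. An end board 18 mm thick stands 45 mm above the board across its +y end only; the other end is open. Origin on the bench under the middle of the board
- shelf_end (a point): the point on the shelf's board top, on its middle line, at the inner face of the end board; axes as the shelf's: the row runs from here along -y, with the first tin's axis about 32 to 45 mm from here. The board is clear for 442 mm
- battery: the heat gun's block battery pack, about 0.4 kg, standing on its plug: the grey head is 72 mm (x) by 56 mm (y) by 44 mm tall, on top of a black rectangular plug 60 mm (x) by 46 mm (y) by 34 mm tall that points down; 78 mm tall in all. Origin at the centre of the plug's underside, z up. It fits the charger either way round (half turns are alike)
- charger: the black bench charger, fixed: 155 mm (x) by 110 mm (y) by 50 mm tall; on top a rectangular socket on its +x part and a white rocker switch on its -x part. Origin at the centre of its underside
- charger_socket (a point): the centre of the socket's mouth, level with the charger's top (50 mm above the bench); axes as the charger's. The socket is 63 mm (x) by 49 mm (y) with 2 mm chamfers and 37 mm deep: fully home, the battery's head sits flush on the charger's top, its origin 34 mm below this point
- charger_switch (a joint): the rocker of the charger, rad: 0 is off (the half farther from the socket, -x, stands up), 0.36 is on (that half pushed right down). It stays where it is left and needs about 4 N at the outer part of the raised half
- switch_press (a point): the point to press, on top of the raised half of the rocker, 13 mm out from its middle; it moves with the rocker and goes down about 5 mm. The rocker is 44 mm (x) by 26 mm (y); its middle is about 12 mm above the charger's top
- bowl: bystander: a heavy dark steel bowl of pitch with a brass disc on it, on a rubber ring, 150 mm across, 92 mm tall; origin at the centre of its underside
- heat_gun: bystander: the cordless heat gun lying on its side, 62 mm tall; its barrel, 62 mm thick, lies along its x from -70 to +65 mm, a 32 mm thick nozzle runs on to +120 mm, and the handle, 42 mm wide, runs along -y to 136 mm at x = -30 mm; origin on the bench under the barrel
- hammer: bystander: a hammer 230 mm long lying on the bench along its x, under 40 mm tall, head at +x and 100 mm wide at most; origin under its middle

How it is judged:
By the outcome, as a careful person would: the job done as asked, in the order asked, and still so for the second after the job is handed in, with the robot touching nothing.
Of tin1, tin2, tin3, tin4, tin5, tin6 only 4 to 6 are there at a start; the rules pass over those that are not, and their reading is None.
At some moment in a run one of tin1, tin2, tin3, tin4, tin5, tin6 may be knocked a few centimetres aside while the robot is not near it.
Once in a run the grip may slacken for a moment while it holds something.
It also fails if it takes over 210 s, if anything falls off the work surface, if the arm or the gripper's body presses on something with over 40 N, if the wrist force passes 120 N, or if a joint passes its speed limit or range.

## Working session

There is one attempt and no reset: what is moved stays moved. The work goes in short steps, Python scripts to look and compute and a tool call to move; the robot and the scene stay as the last step left them, time stands still between calls to the robot, and variables do not carry over. Pictures are saved under pics/ and viewed, at most 14 in all, crops included, and the job is handed in when it is done.

Besides the shell and the picture viewer there is one more tool, called after "Call:" in YAML: its name, and indented under it one key for each argument. servo_tool: Moves the arm, as the interface text tells. Scaled input: -1 to 1 covers 250 mm each way for a shift and 90 degrees each way for a turn. Its arguments: {"type":"object","properties":{"commands":{"type":"array"},"claw":{"type":"number"},"squeeze":{"type":"number"}},"required":["commands"]}

```bash
ls; mkdir -p pics; cat > h.py <<'E'
import numpy as np, cv2
from bench import r
def grab(n):
    return r.grab_frame(n)
def pts(n,d):
    m=r.camera_model(n); K=np.array([[m['fx'],0,m['cx']],[0,m['fy'],m['cy']],[0,0,1.]])
    v,u=np.mgrid[0:480,0:640]
    p=cv2.undistortPoints(np.stack([u,v],-1).reshape(-1,1,2).astype(float),K,np.array([m['k1'],0,0,0.])).reshape(480,640,2)
    P=np.dstack([p[...,0]*d,p[...,1]*d,d])
    E=np.array(m['extrinsics']); W=P@E[:3,:3].T+E[:3,3]
    W[d<=0]=np.nan
    return W
E
python3 - <<'E'
from h import *
for n in('top','scene'):
    I,d=grab(n); cv2.imwrite(f'pics/{n}0.png',I[...,::-1]); np.save(f'{n}_d.npy',d)
    print(n,r.camera_model(n))
o=r.get_obs(); print(o, r.tcp_to_tips)
E
```

```text
pics
top {'fx': 540.1291672777579, 'fy': 540.1291672777579, 'cx': 315.4392122484129, 'cy': 243.31789349140345, 'k1': 0.0036973727255266886, 'extrinsics': array([[ 2.94811519e-02, -9.73196339e-01,  2.28078381e-01,
         2.62167680e-01],
       [-9.99565148e-01, -2.88433713e-02,  6.12977265e-03,
         1.11038975e-02],
       [ 6.13077117e-04, -2.28159914e-01, -9.73623479e-01,
         1.23064812e+00],
       [ 0.00000000e+00,  0.00000000e+00,  0.00000000e+00,
         1.00000000e+00]])}
scene {'fx': 506.2745619493674, 'fy': 506.2745619493674, 'cx': 312.79361016334667, 'cy': 243.8742307960146, 'k1': -0.13814530272605485, 'extrinsics': array([[ 0.49393874,  0.6661185 , -0.55884762,  1.27956726],
       [ 0.86947707, -0.37407663,  0.3226086 , -0.39834907],
       [ 0.00584373, -0.64525407, -0.7639457 ,  1.11830534],
       [ 0.        ,  0.        ,  0.        ,  1.        ]])}
{'clock': 0.1, 'joints': array([-1.26012042,  0.47774374,  0.02232868,  1.55635031, -0.01150037,
        1.10930395, -0.08308984]), 'qvel': array([ 1.65851193e-03,  5.68020114e-04,  4.68859034e-04, -2.02217200e-03,
       -3.02752044e-04, -1.07916988e-03,  9.89039748e-05]), 'tau': array([ 4.53101413e-03, -5.97766507e+01,  1.61363393e+00, -2.81960750e+01,
        1.28138423e-02,  4.98813213e-03,  1.62173916e-05]), 'tcp_pos': array([0.27427844, 0.61620961, 0.24940596]), 'orientation': array([-6.52901265e-01, -3.07275873e+00,  2.60887096e-03]), 'contact_force': array([-0.25458741,  0.60447998, -0.3511936 ]), 'moment': array([-0.04220912, -0.01103225, -0.0297842 ]), 'gripper_force': 0.0, 'grip_width': 0.0856292599555054} 0.019
```

View pics/top0.png

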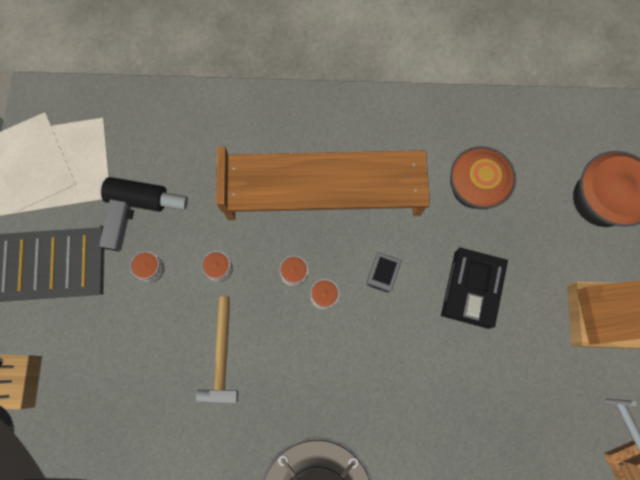

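View pics/scene0.png

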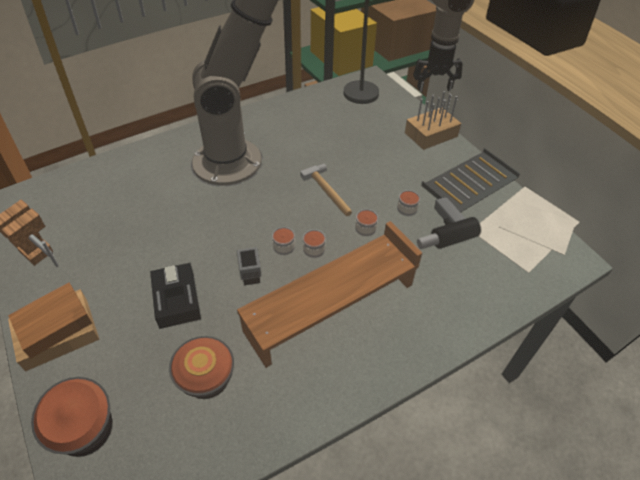

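The pictures show four tins (top view at (146,266), (217,266), (294,270), (324,294)), the shelf with its end board at left (222,180), the battery at (384,272), and the charger at (475,288) with its rocker at (473,305). Next I measure their poses.

```bash
cat >> h.py <<'E'
def rect(P):
    (c,s,a)=cv2.minAreaRect((P[:,:2]*1000).astype(np.float32)); return np.round(c,1),np.round(s,1),round(a,1)
def clusters(W,lo,hi,box,minA=40,extra=None):
    m=(W[...,2]>lo)&(W[...,2]<hi)&(W[...,0]>box[0])&(W[...,0]<box[1])&(W[...,1]>box[2])&(W[...,1]<box[3])
    if extra is not None: m&=extra
    m=m.astype(np.uint8); n,L,st,ce=cv2.connectedComponentsWithStats(m)
    return [(np.round(ce[i],0),int(st[i,4]),W[L==i]) for i in range(1,n) if st[i,4]>minA]
def red(I):
    h=cv2.cvtColor(I,cv2.COLOR_RGB2HSV); return (h[...,0]<10)&(h[...,1]>120)
def tins(n,lo=.035,hi=.065,box=(.2,1.1,-.4,.7)):
    I,d=grab(n); W=pts(n,d); out=[]
    for c,A,P in clusters(W,lo,hi,box,60,red(I)):
        e=cv2.minEnclosingCircle((P[:,:2]*1000).astype(np.float32)); out.append((c,A,np.round(P.mean(0)*1000,1),np.round(e[0],1),round(e[1],1)))
    return out
E
python3 - <<'E'
from h import *
for n in('top','scene'):
    print(n)
    for t in tins(n): print('tin',*t)
    I=cv2.imread(f'pics/{n}0.png')[...,::-1]; W=pts(n,np.load(f'{n}_d.npy'))
    print('table',np.nanmedian(W[330:350,300:400,2]))
    for nm,lo,hi,b in(('board',.09,.11,(.3,.9,-.3,.4)),('end',.138,.155,(.3,.9,.1,.4)),('batt',.07,.09,(.3,.62,-.25,0)),('chg',.04,.056,(.3,.62,-.45,-.2)),('rock',.057,.075,(.3,.62,-.45,-.2)),('bowl',.06,.1,(.5,.9,-.5,-.2))):
        for c,A,P in clusters(W,lo,hi,b,60): print(nm,c,A,np.round(P.mean(0)*1000,1),rect(P))
    for t in('battery','charger_socket','switch_press','shelf_end'):
        x=r.mark_of(n,t)
        if x: u,v=np.round(x[0]['uv']).astype(int); print(t,x[0],W[v,u])
E
```

```text
top
tin [145. 264.] 386 [481.2 396.2  48.4] [479.3 398.5] 27.5
tin [217. 264.] 373 [486.5 237.4  48.1] [485.2 240. ] 28.4
tin [294. 269.] 417 [479.8  64.8  48.3] [478.9  66.1] 27.9
tin [325. 292.] 413 [428.9  -5.6  48.2] [427.9  -3.9] 27.8
table 0.0004888707480489307
board [327. 181.] 11338 [670.1  -3.5 100.3] (array([672.1,   2.8]), array([132.8, 458.1]), 2.9)
end [221. 175.] 515 [659.1 223.7 145.1] (array([660.2, 224.2]), array([130.5,  18.8]), 2.8)
batt [384. 271.] 852 [ 474.4 -131.9   78.4] (array([ 475.7, -132.3]), array([55.8, 72.9]), 71.8)
chg [476. 288.] 2726 [ 449.3 -338.4   50. ] (array([ 452.5, -339.9]), array([111.6, 157. ]), 76.2)
rock [474. 306.] 236 [ 406.1 -327.7   62.1] (array([ 408. , -328.7]), array([27.2, 46.2]), 73.4)
bowl [483. 177.] 3256 [ 694.6 -352.3   82.9] (array([ 700.6, -356. ]), array([148.2, 149.5]), 45.8)
bowl [422. 187.] 265 [ 663.9 -214.3   96.7] (array([ 671., -214.]), array([106.6,  27.2]), 0.7)
battery {'uv': [380.3, 276.3], 'confidence': 0.62} [ 0.46333725 -0.1229362   0.08065974]
charger_socket {'uv': [480.3, 275.3], 'confidence': 0.88} [ 0.4839
[... 824 characters left out ...]
5, -340. ]), array([109.5, 161.6]), 76.3)
rock [170. 273.] 138 [ 409.3 -328.5   61.5] (array([ 410.9, -328.9]), array([26.5, 47.2]), 75.3)
bowl [255. 333.] 401 [ 698.4 -215.5   91. ] (array([ 687.9, -212.7]), array([130.6,  24.9]), 2.6)
bowl [201. 366.] 3078 [ 710.6 -357.    82.8] (array([ 701.3, -355.5]), array([148.3, 149.9]), 40.8)
battery {'uv': [397.3, 251.3], 'confidence': 0.37} [0.6644753  0.21086993 0.10129397]
charger_socket {'uv': [173.4, 298.4], 'confidence': 0.77} [ 0.45434406 -0.34682543  0.01495529]
switch_press {'uv': [168.1, 266.7], 'confidence': 0.67} [ 0.38916648 -0.32714444  0.0627694 ]
shelf_end {'uv': [397.2, 251.7], 'confidence': 0.62} [0.6674659  0.2086551  0.10168413]
```

```bash
cat >> h.py <<'E'
from scipy.spatial.transform import Rotation as Ro
def rot(a):  # tool down, closing line (tool y) at world angle a deg
    a=np.radians(a); y=np.array([np.cos(a),np.sin(a),0]); z=np.array([0,0,-1.]); return np.stack([np.cross(y,z),y,z],1)
def cmd(*wps,ref=None):
    o=r.get_obs(); p0=o['tcp_pos']; R0=Ro.from_rotvec(o['orientation']).as_matrix()
    cur=np.degrees(np.arctan2(R0[1,1],R0[0,1])); print('at',np.round(p0*1000,1),'ang',round(cur,1),'j7',round(o['joints'][6],2),'t',round(o['clock'],1))
    for x,y,z,a in wps:
        a=cur+(a-cur+90)%180-90
        s=R0.T@(np.array([x,y,z])/1000-p0)/.25; w=Ro.from_matrix(R0.T@rot(a)).as_rotvec()/(np.pi/2)
        print([list(map(float,np.round(s,3))),list(map(float,np.round(w,3)))], '' if max(abs(s).max(),abs(w).max())<=1 else 'OVER', 'rows',int(np.ceil(max(np.linalg.norm(s)*5,np.linalg.norm(w)*90/8.59))))
def atz(n,uv,z):
    m=r.camera_model(n); K=np.array([[m['fx'],0,m['cx']],[0,m['fy'],m['cy']],[0,0,1.]])
    p=cv2.undistortPoints(np.array([[uv]],float),K,np.array([m['k1'],0,0,0.]))[0,0]; E=np.array(m['extrinsics'])
    d=E[:3,:3]@np.array([*p,1]); return E[:3,3]+d*(z-E[2,3])/d[2]
E
python3 - <<'E'
from h import *
print(atz('top',(480.3,275.3),.05),atz('scene',(173.4,298.4),.05))
for n in('top','scene'):
    W=pts(n,np.load(f'{n}_d.npy')); c=np.array([.4535,-.340]); a=np.radians(-13.9)
    L=(W[...,:2]-c)@np.array([[np.cos(a),-np.sin(a)],[np.sin(a),np.cos(a)]])*1000; z=W[...,2]*1000
    ins=(abs(L[...,0])<72)&(abs(L[...,1])<50)
    q=ins&(z<46); print(n,'sock low',q.sum(),np.nanpercentile(L[q],[2,98],axis=0),'hi',[(np.round(L[k].mean(0)),k.sum()) for k in [ins&(z>52)&(L[...,0]>-10)]])
    I=cv2.imread(f'pics/{n}0.png')[...,::-1].mean(2)
    # rays at z=.05 of dark socket pixels
    v,u=np.where(q); P=np.array([atz(n,(x,y),.05)[:2] for x,y in zip(u,v)]); l=(P-c)@np.array([[np.cos(a),-np.sin(a)],[np.sin(a),np.cos(a)]])*1000
    print(' mouth extents',np.percentile(l,[1,99],axis=0))
    m2=ins&(z>56); print(' rock L',L[m2].min(0),L[m2].max(0), 'zmax',np.nanmax(z[m2]))
cmd((479,398.5,120,66),(479,398.5,32,66))
E
```

```text
[ 0.47686132 -0.34844763  0.05      ] [ 0.48223042 -0.34797162  0.05      ]
top sock low 655 [[-24.71458302 -33.17366009]
 [ 57.77156721  24.07338785]] hi [(array([34., -4.]), np.int64(244))]
 mouth extents [[-54.12394258 -36.1017004 ]
 [ 62.08117336  37.98834491]]
 rock L [-70.63532735 -40.24529223] [54.60051183 41.93145521] zmax 71.36306707105211
scene sock low 419 [[-11.74150472 -35.72024601]
 [ 50.96923589  25.62396502]] hi [(array([37., -7.]), np.int64(118))]
 mouth extents [[-30.3266686  -42.6999789 ]
 [ 64.72956355  32.47053311]]
 rock L [-67.57783982 -44.14991854] [64.98470487 49.09731876] zmax 69.72771555759417
at [274.5 616.7 250.3] ang 66.0 j7 -0.08 t 0.6
[[-1.102, -0.465, 0.521], [0.0, -0.0, 0.0]] OVER rows 7
[[-1.102, -0.465, 0.873], [0.0, -0.0, 0.0]] OVER rows 8
```

Call:
servo_tool:
  commands:
    - [[-0.9,-0.38,0.1],[0,0,0]]
    - [[-0.9,-0.38,0.1],[0,0,0]]
    - [[-0.9,-0.38,0.1],[0,0,0]]
    - [[-0.9,-0.38,0.3],[0,0,0]]
    - [[-0.9,-0.38,0.3],[0,0,0]]
    - [[-0.9,-0.38,0.3],[0,0,0]]
    - [[-0.9,-0.38,0.3],[0,0,0]]
    - [[-0.9,-0.38,0.3],[0,0,0]]
  claw: 0
  squeeze: 60

```text
clock: 1.4
tcp_pos: [0.4407, 0.44, 0.1759]
orientation: [-0.651, -3.073, -0.002]
contact_force: [-0.3, 1.0, 1.3]
grip_width: 0.0857
gripper_force: 0.0
```

```bash
python3 - <<'E'
from h import *
for n in('top','scene'):
    for t in tins(n): print(n,*t)
cmd((479,398.5,120,66),(479,398.5,32,66))
E
```

```text
top [145. 264.] 377 [481.  396.1  48.5] [480. 399.] 28.3
top [216. 264.] 377 [486.1 237.7  48.4] [484.6 240.9] 28.4
top [295. 269.] 374 [480.1  63.3  48.3] [479.2  65.8] 27.5
top [325. 292.] 400 [429.7  -5.8  48.5] [428.2  -4.2] 27.7
scene [409. 197.] 152 [478.2 399.7  47.6] [479.6 400.9] 27.7
scene [367. 217.] 181 [485.2 240.3  49. ] [486.1 242.2] 28.3
scene [283. 235.] 200 [428.6  -3.5  48.9] [429.2  -3.4] 27.1
scene [314. 238.] 202 [479.7  66.7  48.6] [480.1  66.3] 27.5
at [440.1 441.  176.4] ang 66.2 j7 0.3 t 1.5
[[-0.211, -0.093, 0.225], [0.002, -0.0, 0.002]]  rows 2
[[-0.211, -0.094, 0.577], [0.002, -0.0, 0.002]]  rows 4
```

Call:
servo_tool:
  commands:
    - [[-0.211,-0.092,0.2],[0,0,0]]
    - [[-0.211,-0.092,0.22],[0,0,0]]
    - [[-0.211,-0.092,0.22],[0,0,0]]
    - [[-0.211,-0.092,0.35],[0,0,0]]
    - [[-0.211,-0.092,0.47],[0,0,0]]
    - [[-0.211,-0.092,0.577],[0,0,0]]
    - [[-0.211,-0.092,0.577],[0,0,0]]
    - [[-0.211,-0.092,0.577],[0,0,0]]

```text
clock: 2.3
tcp_pos: [0.4797, 0.398, 0.0321]
orientation: [-0.65, -3.074, -0.002]
contact_force: [-0.0, -0.5, 0.5]
grip_width: 0.0851
gripper_force: 0.0
```

Call:
servo_tool:
  commands:
    - [[0,0,0],[0,0,0]]
    - [[0,0,0],[0,0,0]]
    - [[0,0,0],[0,0,0]]
    - [[0,0,0],[0,0,0]]
    - [[0,0,0],[0,0,0]]
    - [[0,0,0],[0,0,0]]
    - [[0,0,0],[0,0,0]]
    - [[0,0,0],[0,0,0]]
    - [[0,0,-0.2],[0,0,0]]
    - [[0,0,-0.4],[0,0,0]]
    - [[0,0,-0.6],[0,0,0]]
    - [[0,0,-0.75],[0,0,0]]
    - [[0,0,-0.75],[0,0,0]]
    - [[0,0,-0.75],[0,0,0]]
  claw: 1
  squeeze: 60

```text
clock: 3.7
tcp_pos: [0.4803, 0.3961, 0.2199]
orientation: [0.653, 3.072, 0.003]
contact_force: [-0.1, 0.3, -2.6]
grip_width: 0.0626
gripper_force: 68.1
```

```bash
cat >> h.py <<'E'
# shelf: end point and axis
SE=np.array([662.,215.7]); SY=np.array([-.0515,.9987])
def slot(k): return SE-SY*(37+67.5*k)
E
python3 - <<'E'
from h import *
s=slot(0); print(s); cmd((s[0],s[1],215,3),(s[0],s[1],133,3))
E
```

```text
[663.9055 178.7481]
at [480.3 396.1 219.9] ang 66.0 j7 0.4 t 3.7
[[-1.024, -0.496, 0.019], [0.002, -0.0, 0.7]] OVER rows 8
[[-1.024, -0.496, 0.347], [0.002, -0.0, 0.7]] OVER rows 8
```

Call:
servo_tool:
  commands:
    - [[-0.2,-0.1,0],[0,0,0.1]]
    - [[-0.38,-0.18,0],[0,0,0.19]]
    - [[-0.55,-0.26,0],[0,0,0.28]]
    - [[-0.7,-0.34,0],[0,0,0.37]]
    - [[-0.83,-0.42,0],[0,0,0.46]]
    - [[-0.95,-0.48,0],[0,0,0.55]]
    - [[-0.99,-0.496,0],[0,0,0.64]]
    - [[-0.99,-0.496,0],[0,0,0.7]]
    - [[-0.99,-0.496,0],[0,0,0.7]]
    - [[-0.99,-0.496,0],[0,0,0.7]]
    - [[-0.99,-0.496,0],[0,0,0.7]]

```text
clock: 4.8
tcp_pos: [0.6551, 0.1826, 0.2176]
orientation: [-2.158, -2.281, 0.002]
contact_force: [-0.0, -0.8, -3.3]
grip_width: 0.0624
gripper_force: 68.0
```

```bash
python3 - <<'E'
from h import *
I,d=grab('top'); cv2.imwrite('pics/a1.png',cv2.resize(I[60:320,120:420,::-1],None,fx=2,fy=2)); W=pts('top',d)
o=r.get_obs(); print(o['grip_width'],o['gripper_force'])
m=red(I)&(W[...,2]>.19)&(W[...,2]<.30)
print('in hand',m.sum(),W[m].mean(0) if m.any() else 0)
s=slot(0); cmd((s[0],s[1],215,3),(s[0],s[1],133,3))
E
```

```text
0.06275311000314959 68.03205728530884
in hand 98 [0.653647   0.16470916 0.2360628 ]
at [655.4 182.5 218. ] ang 3.1 j7 -0.12 t 4.8
[[-0.017, 0.033, 0.012], [-0.001, -0.0, 0.002]]  rows 1
[[-0.017, 0.034, 0.34], [-0.001, -0.0, 0.002]]  rows 2
```

Call:
servo_tool:
  commands:
    - [[-0.017,0.033,0.02],[0,0,0]]
    - [[-0.017,0.033,0.08],[0,0,0]]
    - [[-0.017,0.033,0.16],[0,0,0]]
    - [[-0.017,0.033,0.24],[0,0,0]]
    - [[-0.017,0.033,0.3],[0,0,0]]
    - [[-0.017,0.033,0.325],[0,0,0]]
    - [[-0.017,0.033,0.338],[0,0,0]]
    - [[-0.017,0.033,0.342],[0,0,0]]
    - [[-0.017,0.033,0.342],[0,0,0]]
    - [[-0.017,0.033,0.342],[0,0,0]]

```text
clock: 5.85
tcp_pos: [0.665, 0.1783, 0.1337]
orientation: [2.162, 2.278, 0.002]
contact_force: [-0.6, 0.0, -2.1]
grip_width: 0.0631
gripper_force: 68.2
```

Call:
servo_tool:
  commands:
    - [[0,0,0.004],[0,0,0]]
    - [[0,0,0.004],[0,0,0]]
    - [[0,0,0.004],[0,0,0]]
    - [[0,0,0.004],[0,0,0]]
    - [[0,0,0.004],[0,0,0]]
    - [[0,0,0.004],[0,0,0]]
    - [[0,0,-0.05],[0,0,0]]
    - [[0,0,-0.2],[0,0,0]]
    - [[0,0,-0.4],[0,0,0]]
    - [[0.2,-0.3,-0.4],[0,0,0]]
    - [[0,-0.5,-0.4],[0,0,0]]
    - [[0,-0.6,-0.4],[0,0,0]]
    - [[0,-0.6,-0.4],[0,0,0]]
  claw: 0

```text
clock: 7.15
tcp_pos: [0.5097, 0.1685, 0.2332]
orientation: [-2.161, -2.277, 0.004]
contact_force: [0.7, 0.2, 0.2]
grip_width: 0.0854
gripper_force: 0.0
```

```bash
cat >> h.py <<'E'
def row(n='top'):
    for t in tins(n,.135,.165,(.55,.8,-.25,.25)):
        c=t[3]; m=t[2][:2]; print(n,'row',t[1],c,'along',np.round((SE-c)@SY,1),'across',np.round((c-SE)@np.array([.9987,.0515]),1))
    for t in tins(n): print(n,'bench',t[1:])
E
python3 - <<'E'
from h import *
row('top');row('scene')
cmd((485.3,240.5,32,66))
I,d=grab('top'); W=pts('top',d)
for c,A,P in clusters(W,.01,.045,(.2,.47,.15,.35),30): print('ham',A,P[:,:2].min(0),P[:,:2].max(0))
E
```

```text
top row 209 [666.7 177.4] along 38.5 across 2.7
top bench (396, array([479.8,  64.2,  48.3]), array([479.1,  66.1]), 27.8)
top bench (406, array([429.2,  -5.4,  48.4]), array([428.1,  -4.2]), 27.9)
scene row 259 [665.2 183.3] along 32.5 across 1.5
scene bench (180, array([485.3, 240.6,  49. ]), array([484.5, 241.1]), 26.8)
scene bench (202, array([428.3,  -3.6,  48.6]), array([427.6,  -3.5]), 26.9)
scene bench (203, array([479.7,  66.6,  48.8]), array([478.9,  67. ]), 26.7)
at [516.  170.9 234.2] ang 3.0 j7 -0.24 t 7.3
[[0.284, -0.11, 0.809], [0.002, 0.0, -0.7]]  rows 8
```

Call:
servo_tool:
  commands:
    - [[0.1,-0.04,0.1],[0,0,-0.09]]
    - [[0.2,-0.08,0.2],[0,0,-0.18]]
    - [[0.284,-0.11,0.3],[0,0,-0.27]]
    - [[0.284,-0.11,0.4],[0,0,-0.36]]
    - [[0.284,-0.11,0.45],[0,0,-0.45]]
    - [[0.284,-0.11,0.45],[0,0,-0.54]]
    - [[0.284,-0.11,0.45],[0,0,-0.63]]
    - [[0.284,-0.11,0.45],[0,0,-0.7]]
    - [[0.284,-0.11,0.45],[0,0,-0.7]]
    - [[0.284,-0.11,0.55],[0,0,-0.7]]
    - [[0.284,-0.11,0.65],[0,0,-0.7]]
    - [[0.284,-0.11,0.75],[0,0,-0.7]]
    - [[0.284,-0.11,0.809],[0,0,-0.7]]
    - [[0.284,-0.11,0.809],[0,0,-0.7]]
    - [[0.284,-0.11,0.809],[0,0,-0.7]]
    - [[0.284,-0.11,0.809],[0,0,-0.7]]

```text
clock: 9.0
tcp_pos: [0.4844, 0.2403, 0.0319]
orientation: [0.654, 3.071, 0.002]
contact_force: [0.3, 0.7, 0.1]
grip_width: 0.0854
gripper_force: 0.0
```

Call:
servo_tool:
  commands:
    - [[0,0,0],[0,0,0]]
    - [[0,0,0],[0,0,0]]
    - [[0,0,0],[0,0,0]]
    - [[0,0,0],[0,0,0]]
    - [[0,0,0],[0,0,0]]
    - [[0,0,0],[0,0,0]]
    - [[0,0,0],[0,0,0]]
    - [[0,0,0],[0,0,0]]
    - [[0,0,-0.2],[0,0,0]]
    - [[0,0,-0.4],[0,0,0]]
    - [[0,0,-0.6],[0,0,0]]
    - [[0,0,-0.75],[0,0,0]]
    - [[0,0,-0.75],[0,0,0]]
    - [[0,0,-0.75],[0,0,0]]
  claw: 1
  squeeze: 60

```text
clock: 10.4
tcp_pos: [0.4833, 0.2398, 0.2189]
orientation: [0.653, 3.072, 0.002]
contact_force: [-0.7, -0.3, -3.3]
grip_width: 0.0626
gripper_force: 67.8
```

```bash
python3 - <<'E'
from h import *
row('top');row('scene')
s=slot(1); print(s); cmd((s[0],s[1],217,3),(s[0],s[1],133,3))
E
```

```text
top row 419 [666.  181.8] along 34.1 across 2.2
top bench (391, array([479.7,  64.6,  48.5]), array([479.5,  66.2]), 27.8)
top bench (396, array([429.7,  -5.9,  48.2]), array([428.2,  -3.7]), 28.0)
scene row 259 [665.4 182.6] along 33.2 across 1.7
scene bench (202, array([428.5,  -3.7,  48.7]), array([428.9,  -4.4]), 27.0)
scene bench (201, array([479.8,  66.8,  48.5]), array([478.5,  67.5]), 26.5)
[667.38175 111.33585]
at [482.3 239.1 216.4] ang 66.0 j7 0.62 t 10.6
[[-0.884, -0.166, -0.004], [-0.002, -0.0, 0.7]]  rows 8
[[-0.885, -0.165, 0.332], [-0.002, -0.0, 0.7]]  rows 8
```

Call:
servo_tool:
  commands:
    - [[-0.17,-0.03,0],[0,0,0.09]]
    - [[-0.34,-0.06,0],[0,0,0.18]]
    - [[-0.5,-0.09,0],[0,0,0.27]]
    - [[-0.64,-0.12,0],[0,0,0.36]]
    - [[-0.76,-0.14,0],[0,0,0.45]]
    - [[-0.85,-0.16,0],[0,0,0.54]]
    - [[-0.88,-0.166,0],[0,0,0.63]]
    - [[-0.88,-0.166,0],[0,0,0.7]]
    - [[-0.88,-0.166,0],[0,0,0.7]]
    - [[-0.88,-0.166,0],[0,0,0.7]]
    - [[-0.88,-0.166,0],[0,0,0.7]]
    - [[-0.88,-0.166,0],[0,0,0.7]]

```text
clock: 11.8
tcp_pos: [0.6673, 0.1126, 0.2181]
orientation: [-2.16, -2.28, 0.0]
contact_force: [0.3, 0.1, -2.5]
grip_width: 0.0625
gripper_force: 67.7
```

```bash
python3 - <<'E'
from h import *
r.grab_frame('top')
o=r.get_obs(); print(o['grip_width'],o['gripper_force'])
s=slot(1); cmd((s[0]-1.5,s[1],217,3),(s[0]-1.5,s[1],133,3))
E
```

```text
0.06287633768130363 67.73338794708252
at [667.4 112.5 218.3] ang 3.1 j7 -0.01 t 11.8
[[-0.004, -0.006, 0.005], [-0.0, -0.0, 0.001]]  rows 1
[[-0.005, -0.006, 0.341], [-0.0, -0.0, 0.001]]  rows 2
```

Call:
servo_tool:
  commands:
    - [[-0.004,-0.006,0.04],[0,0,0]]
    - [[-0.004,-0.006,0.1],[0,0,0]]
    - [[-0.004,-0.006,0.18],[0,0,0]]
    - [[-0.004,-0.006,0.25],[0,0,0]]
    - [[-0.004,-0.006,0.3],[0,0,0]]
    - [[-0.004,-0.006,0.325],[0,0,0]]
    - [[-0.004,-0.006,0.34],[0,0,0]]
    - [[-0.004,-0.006,0.344],[0,0,0]]
    - [[-0.004,-0.006,0.344],[0,0,0]]
    - [[-0.004,-0.006,0.344],[0,0,0]]

```text
clock: 12.85
tcp_pos: [0.6665, 0.1114, 0.133]
orientation: [2.162, 2.278, 0.002]
contact_force: [-0.8, 0.1, -2.2]
grip_width: 0.0628
gripper_force: 68.0
```

Call:
servo_tool:
  commands:
    - [[0,0,0],[0,0,0]]
    - [[0,0,0],[0,0,0]]
    - [[0,0,0],[0,0,0]]
    - [[0,0,0],[0,0,0]]
    - [[0,0,0],[0,0,0]]
    - [[0,0,0],[0,0,0]]
    - [[0,0,-0.05],[0,0,0]]
    - [[0,0,-0.2],[0,0,0]]
    - [[0,0,-0.35],[0,0,0]]
    - [[0,-0.3,-0.35],[0,0,0]]
    - [[0.1,-0.5,-0.35],[0,0,0]]
    - [[0.1,-0.75,-0.3],[0,0,0]]
    - [[0.1,-0.75,-0.3],[0,0,0]]
    - [[0.1,-0.75,-0.3],[0,0,0]]
    - [[0.1,-0.75,-0.3],[0,0,0]]
  claw: 0

```text
clock: 14.35
tcp_pos: [0.4775, 0.1268, 0.2084]
orientation: [2.162, 2.28, 0.003]
contact_force: [0.7, -0.2, 0.8]
grip_width: 0.0857
gripper_force: 0.0
```

```bash
python3 - <<'E'
from h import *
row('top');row('scene')
cmd((479.5,66.5,120,3),(479.5,66.5,32,3))
E
```

```text
top row 254 [669.3 183. ] along 33.0 across 5.6
top row 404 [667.7 111.7] along 104.2 across 0.3
top bench (381, array([480.6,  63.8,  48.3]), array([478.8,  66.5]), 28.0)
top bench (403, array([429.4,  -5.5,  48.2]), array([428. ,  -4.3]), 27.9)
scene row 258 [663.5 184. ] along 31.7 across -0.1
scene row 277 [666.7 113.2] along 102.6 across -0.6
scene bench (198, array([428.3,  -3.6,  48.8]), array([427.6,  -3.8]), 26.7)
scene bench (201, array([479.8,  66.6,  48.7]), array([479.1,  67.8]), 27.9)
at [479.2 126.4 207.9] ang 2.9 j7 -0.2 t 14.6
[[-0.239, -0.012, 0.352], [0.001, -0.0, -0.001]]  rows 3
[[-0.239, -0.012, 0.704], [0.001, -0.0, -0.001]]  rows 4
```

Call:
servo_tool:
  commands:
    - [[-0.15,-0.01,0.1],[0,0,0]]
    - [[-0.239,-0.012,0.25],[0,0,0]]
    - [[-0.239,-0.012,0.352],[0,0,0]]
    - [[-0.239,-0.012,0.352],[0,0,0]]
    - [[-0.239,-0.012,0.5],[0,0,0]]
    - [[-0.239,-0.012,0.6],[0,0,0]]
    - [[-0.239,-0.012,0.704],[0,0,0]]
    - [[-0.239,-0.012,0.704],[0,0,0]]
    - [[-0.239,-0.012,0.704],[0,0,0]]

```text
clock: 15.45
tcp_pos: [0.4788, 0.067, 0.0322]
orientation: [2.162, 2.279, 0.001]
contact_force: [-0.2, 0.8, 1.3]
grip_width: 0.0854
gripper_force: 0.0
```

Call:
servo_tool:
  commands:
    - [[0,0,0],[0,0,0]]
    - [[0,0,0],[0,0,0]]
    - [[0,0,0],[0,0,0]]
    - [[0,0,0],[0,0,0]]
    - [[0,0,0],[0,0,0]]
    - [[0,0,0],[0,0,0]]
    - [[0,0,0],[0,0,0]]
    - [[0,0,0],[0,0,0]]
    - [[0,0,-0.2],[0,0,0]]
    - [[0,0,-0.4],[0,0,0]]
    - [[0,0,-0.6],[0,0,0]]
    - [[0,0,-0.75],[0,0,0]]
    - [[0,0,-0.75],[0,0,0]]
    - [[0,0,-0.75],[0,0,0]]
  claw: 1
  squeeze: 60

```text
clock: 16.85
tcp_pos: [0.4774, 0.0669, 0.2195]
orientation: [-2.162, -2.279, -0.003]
contact_force: [-0.1, 0.4, -5.0]
grip_width: 0.0626
gripper_force: 69.9
```

```bash
python3 - <<'E'
from h import *
row('top');row('scene')
s=SE-SY*170.5; print(s); cmd((s[0]-1,s[1],217,3),(s[0]-1,s[1],133,3))
E
```

```text
top row 342 [666.9 181.5] along 34.4 across 3.1
top row 258 [672.7 111.7] along 104.4 across 5.3
top bench (242, array([429.9, -14.8,  48. ]), array([428.5,  -5.2]), 27.3)
scene row 257 [666.  182.7] along 33.2 across 2.3
scene row 277 [668.  112.8] along 103.1 across 0.7
scene bench (201, array([428.3,  -3.6,  48.7]), array([428. ,  -3.3]), 27.0)
[670.78075  45.42165]
at [476.4  66.4 217.2] ang 3.0 j7 -0.09 t 17.1
[[-0.124, 0.768, -0.002], [-0.002, 0.001, 0.0]]  rows 4
[[-0.124, 0.769, 0.334], [-0.002, 0.001, 0.0]]  rows 5
```

Call:
servo_tool:
  commands:
    - [[-0.03,0.17,-0.002],[0,0,0]]
    - [[-0.06,0.34,-0.002],[0,0,0]]
    - [[-0.09,0.5,-0.002],[0,0,0]]
    - [[-0.11,0.63,-0.002],[0,0,0]]
    - [[-0.124,0.73,-0.002],[0,0,0]]
    - [[-0.124,0.768,-0.002],[0,0,0]]
    - [[-0.124,0.768,-0.002],[0,0,0]]
    - [[-0.124,0.768,0.06],[0,0,0]]
    - [[-0.124,0.768,0.14],[0,0,0]]
    - [[-0.124,0.768,0.22],[0,0,0]]
    - [[-0.124,0.768,0.28],[0,0,0]]
    - [[-0.124,0.768,0.32],[0,0,0]]
    - [[-0.124,0.768,0.332],[0,0,0]]
    - [[-0.124,0.768,0.336],[0,0,0]]
    - [[-0.124,0.768,0.336],[0,0,0]]
    - [[-0.124,0.768,0.336],[0,0,0]]

```text
clock: 18.65
tcp_pos: [0.6716, 0.0457, 0.1357]
orientation: [2.162, 2.278, 0.002]
contact_force: [0.0, 0.4, -3.4]
grip_width: 0.0627
gripper_force: 69.3
```

Call:
servo_tool:
  commands:
    - [[0,0,0],[0,0,0]]
    - [[0,0,0],[0,0,0]]
    - [[0,0,0],[0,0,0]]
    - [[0,0,0],[0,0,0]]
    - [[0,0,0],[0,0,0]]
    - [[0,0,0],[0,0,0]]
    - [[0,0,-0.05],[0,0,0]]
    - [[0,0,-0.2],[0,0,0]]
    - [[0,0,-0.35],[0,0,0]]
    - [[0,-0.3,-0.35],[0,0,0]]
    - [[0.1,-0.5,-0.35],[0,0,0]]
    - [[0.2,-0.8,-0.3],[0,0,0]]
    - [[0.2,-0.8,-0.3],[0,0,0]]
    - [[0.2,-0.8,-0.3],[0,0,0]]
    - [[0.2,-0.8,-0.3],[0,0,0]]
  claw: 0

```text
clock: 20.15
tcp_pos: [0.4676, 0.0858, 0.2105]
orientation: [-2.16, -2.28, -0.002]
contact_force: [0.4, -0.8, 0.1]
grip_width: 0.0852
gripper_force: 0.0
```

```bash
python3 - <<'E'
from h import *
row('top');row('scene')
cmd((428.5,-3.8,120,3),(428.5,-3.8,32,3))
E
```

```text
top row 406 [665.4 181. ] along 34.8 across 1.6
top row 370 [668.7 111.7] along 104.2 across 1.3
top row 414 [672.8  45.4] along 170.6 across 2.0
top bench (387, array([429.4,  -6. ,  48.2]), array([428.1,  -4.1]), 27.7)
scene row 259 [664.8 182.9] along 32.9 across 1.1
scene row 278 [667.2 111.6] along 104.2 across -0.2
scene row 300 [671.2  45.7] along 170.3 across 0.4
scene bench (199, array([428.5,  -3.7,  49. ]), array([427.4,  -4.1]), 27.0)
at [470.6  84.8 210.5] ang 2.9 j7 -0.12 t 20.4
[[-0.345, -0.187, 0.362], [0.001, 0.0, -0.001]]  rows 3
[[-0.345, -0.188, 0.714], [0.001, 0.0, -0.001]]  rows 5
```

Call:
servo_tool:
  commands:
    - [[-0.15,-0.08,0.1],[0,0,0]]
    - [[-0.28,-0.15,0.25],[0,0,0]]
    - [[-0.345,-0.187,0.352],[0,0,0]]
    - [[-0.345,-0.187,0.352],[0,0,0]]
    - [[-0.345,-0.187,0.5],[0,0,0]]
    - [[-0.345,-0.187,0.6],[0,0,0]]
    - [[-0.345,-0.187,0.714],[0,0,0]]
    - [[-0.345,-0.187,0.714],[0,0,0]]
    - [[-0.345,-0.187,0.714],[0,0,0]]
    - [[-0.345,-0.187,0.714],[0,0,0]]

```text
clock: 21.35
tcp_pos: [0.4281, -0.0032, 0.0326]
orientation: [2.162, 2.278, 0.003]
contact_force: [-0.8, 0.2, 0.0]
grip_width: 0.0855
gripper_force: 0.0
```

Call:
servo_tool:
  commands:
    - [[0,0,0],[0,0,0]]
    - [[0,0,0],[0,0,0]]
    - [[0,0,0],[0,0,0]]
    - [[0,0,0],[0,0,0]]
    - [[0,0,0],[0,0,0]]
    - [[0,0,0],[0,0,0]]
    - [[0,0,0],[0,0,0]]
    - [[0,0,0],[0,0,0]]
    - [[0,0,-0.2],[0,0,0]]
    - [[0,0,-0.4],[0,0,0]]
    - [[0,0.05,-0.6],[0,0,0]]
    - [[0,0.1,-0.75],[0,0,0]]
    - [[0,0.1,-0.75],[0,0,0]]
    - [[0,0.1,-0.75],[0,0,0]]
  claw: 1
  squeeze: 60

```text
clock: 22.75
tcp_pos: [0.4512, -0.0018, 0.2192]
orientation: [-2.162, -2.279, -0.003]
contact_force: [-0.6, -1.0, -4.3]
grip_width: 0.0629
gripper_force: 69.7
```

```bash
python3 - <<'E'
from h import *
row('top');row('scene')
s=SE-SY*238; print(s); cmd((s[0]-1,s[1],217,3),(s[0]-1,s[1],133,3))
E
```

```text
top row 407 [665.5 181.6] along 34.2 across 1.7
top row 413 [668.6 112.1] along 103.8 across 1.3
top row 422 [672.1  44.5] along 171.5 across 1.3
scene row 259 [665.6 182. ] along 33.8 across 1.9
scene row 275 [668.  112.3] along 103.6 across 0.7
scene row 300 [672.5  45.9] along 170.1 across 1.7
[674.257  -21.9906]
at [449.8  -2.3 217.2] ang 3.0 j7 0.05 t 22.9
[[-0.125, 0.889, -0.002], [-0.002, 0.0, -0.0]]  rows 5
[[-0.125, 0.89, 0.334], [-0.002, 0.0, -0.0]]  rows 5
```

Call:
servo_tool:
  commands:
    - [[-0.03,0.17,-0.002],[0,0,0]]
    - [[-0.06,0.34,-0.002],[0,0,0]]
    - [[-0.09,0.5,-0.002],[0,0,0]]
    - [[-0.11,0.65,-0.002],[0,0,0]]
    - [[-0.124,0.78,-0.002],[0,0,0]]
    - [[-0.124,0.86,-0.002],[0,0,0]]
    - [[-0.124,0.889,-0.002],[0,0,0]]
    - [[-0.124,0.889,0.06],[0,0,0]]
    - [[-0.124,0.889,0.14],[0,0,0]]
    - [[-0.124,0.889,0.22],[0,0,0]]
    - [[-0.124,0.889,0.28],[0,0,0]]
    - [[-0.124,0.889,0.32],[0,0,0]]
    - [[-0.124,0.889,0.332],[0,0,0]]
    - [[-0.124,0.889,0.336],[0,0,0]]
    - [[-0.124,0.889,0.336],[0,0,0]]
    - [[-0.124,0.889,0.336],[0,0,0]]

```text
clock: 24.55
tcp_pos: [0.6756, -0.0215, 0.1357]
orientation: [2.162, 2.278, 0.002]
contact_force: [-0.8, 0.5, -2.9]
grip_width: 0.0626
gripper_force: 69.2
```

Call:
servo_tool:
  commands:
    - [[0,0,0],[0,0,0]]
    - [[0,0,0],[0,0,0]]
    - [[0,0,0],[0,0,0]]
    - [[0,0,0],[0,0,0]]
    - [[0,0,0],[0,0,0]]
    - [[0,0,0],[0,0,0]]
    - [[0,0,-0.05],[0,0,0]]
    - [[0,0,-0.2],[0,0,0]]
    - [[0,0,-0.35],[0,0,0]]
    - [[0,-0.3,-0.35],[0,0,0]]
    - [[0,-0.5,-0.35],[0,0,0]]
    - [[0,-0.9,-0.3],[0,0,0]]
    - [[0,-0.9,-0.3],[0,0,0]]
    - [[0,-0.9,-0.3],[0,0,0]]
    - [[0,-0.9,-0.3],[0,0,0]]
    - [[0,-0.9,-0.3],[0,0,0]]
  claw: 0

```text
clock: 26.15
tcp_pos: [0.4511, -0.033, 0.2109]
orientation: [2.162, 2.278, 0.004]
contact_force: [-0.0, -0.6, 0.1]
grip_width: 0.0854
gripper_force: 0.0
```

```bash
python3 - <<'E'
from h import *
row('top');row('scene')
for n in ('top','scene'):
    I,d=grab(n); W=pts(n,d)
    for c,A,P in clusters(W,.07,.09,(.3,.62,-.25,0),60): print('batt',c,A,P.mean(0),rect(P))
    for c,A,P in clusters(W,.04,.056,(.3,.62,-.45,-.2),60): print('chg',c,A,rect(P))
    cv2.imwrite(f'pics/{n}2.png',I[...,::-1])
I=cv2.imread('pics/top2.png'); cv2.imwrite('pics/c2.png',cv2.resize(I[230:340,430:530],None,fx=6,fy=5))
cmd((476.4,-132,140,71.8),(476.4,-132,60,71.8))
E
```

```text
top row 415 [676.1 -22.9] along 239.0 across 1.8
top row 404 [665.9 181.4] along 34.5 across 2.1
top row 404 [667.9 111.3] along 104.6 across 0.5
top row 408 [672.5  44.9] along 171.1 across 1.7
scene row 257 [665.7 182.5] along 33.3 across 2.0
scene row 276 [667.  113.2] along 102.6 across -0.3
scene row 298 [672.1  46.3] along 169.7 across 1.4
scene row 313 [675.9 -21.8] along 237.9 across 1.7
batt [391. 272.] 389 [ 0.47407688 -0.14702881  0.07877488] (array([ 471.3, -145.1]), array([32.6, 72.9]), 75.5)
chg [476. 288.] 2730 (array([ 452.3, -340.3]), array([112.4, 156.9]), 76.2)
batt [248. 259.] 467 [ 0.4805832  -0.13305685  0.07855787] (array([ 477.5, -131.8]), array([53.8, 77.6]), 71.7)
chg [173. 291.] 1624 (array([ 454.4, -339.9]), array([109.4, 162.5]), 76.3)
at [451.2 -33.2 209.9] ang 3.0 j7 0.14 t 26.4
[[-0.4, 0.08, 0.28], [-0.0, 0.001, -0.764]]  rows 9
[[-0.399, 0.08, 0.6], [-0.0, 0.001, -0.764]]  rows 9
```

View pics/c2.png

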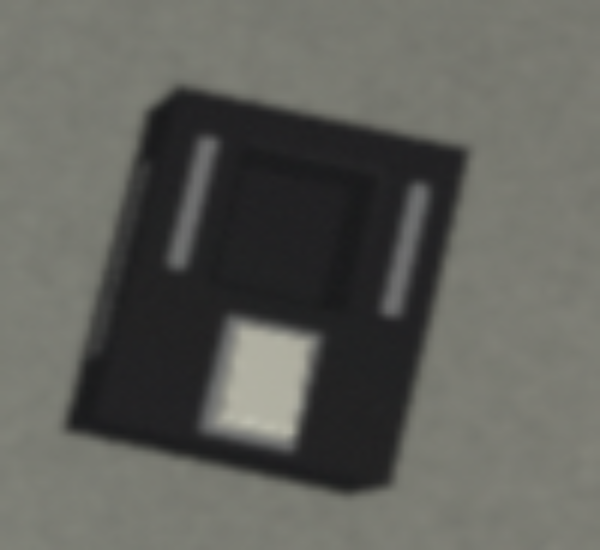

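Call:
servo_tool:
  commands:
    - [[-0.1,0.02,0],[0,0,-0.09]]
    - [[-0.2,0.04,0],[0,0,-0.18]]
    - [[-0.3,0.06,0],[0,0,-0.27]]
    - [[-0.4,0.08,0],[0,0,-0.36]]
    - [[-0.4,0.08,0.1],[0,0,-0.45]]
    - [[-0.4,0.08,0.2],[0,0,-0.54]]
    - [[-0.4,0.08,0.28],[0,0,-0.63]]
    - [[-0.4,0.08,0.28],[0,0,-0.72]]
    - [[-0.4,0.08,0.28],[0,0,-0.764]]
    - [[-0.4,0.08,0.28],[0,0,-0.764]]
    - [[-0.4,0.08,0.28],[0,0,-0.764]]

```text
clock: 27.55
tcp_pos: [0.4758, -0.1322, 0.1397]
orientation: [-0.501, -3.101, 0.0]
contact_force: [0.1, -0.1, 0.0]
grip_width: 0.0856
gripper_force: 0.0
```

```bash
python3 - <<'E'
from h import *
cmd((476.4,-132,60,71.8))
a=np.radians(-13.9); ux=np.array([np.cos(a),np.sin(a)]); uy=np.array([-ux[1],ux[0]]); c=np.array([453.5,-340])
out=[]
for n in('top','scene'):
    I=cv2.imread(f'pics/{n}2.png'); m=r.camera_model(n); E=np.linalg.inv(np.array(m['extrinsics']))
    xs=np.arange(-85,85,.5); ys=np.arange(-62,62,.5); X,Y=np.meshgrid(xs,ys)
    P=(c+X[...,None]*ux+Y[...,None]*uy)/1000; P=np.dstack([P,np.full(X.shape,.05)])
    Q=P@E[:3,:3].T+E[:3,3]; s=Q[...,:2]/Q[...,2:]; s=s*(1+m['k1']*(s**2).sum(-1,keepdims=True))
    O=cv2.remap(I,(s[...,0]*m['fx']+m['cx']).astype(np.float32),(s[...,1]*m['fy']+m['cy']).astype(np.float32),cv2.INTER_CUBIC)
    O=np.clip(O.astype(float)*4-60,0,255).astype(np.uint8); O=cv2.resize(O,None,fx=2,fy=2)
    for k in range(-80,85,10): x=int((k+85)*4); cv2.line(O,(x,0),(x,8 if k else 20),(0,255,0),1)
    for k in range(-60,62,10): y=int((k+62)*4); cv2.line(O,(0,y),(8 if k else 20,y),(0,255,0),1)
    cv2.imwrite(f'pics/o_{n}.png',O)
    print(n,O.shape)
A=cv2.imread('pics/o_top.png');B=cv2.imread('pics/o_scene.png'); cv2.imwrite('pics/o.png',cv2.resize(np.vstack([A,B]),None,fx=.6,fy=.6,interpolation=cv2.INTER_AREA))
E
```

```text
at [ 475.8 -132.2  139.7] ang 71.6 j7 1.6 t 27.6
[[-0.002, 0.002, 0.319], [-0.0, -0.0, -0.002]]  rows 2
top (496, 680, 3)
scene (496, 680, 3)
```

View pics/o.png

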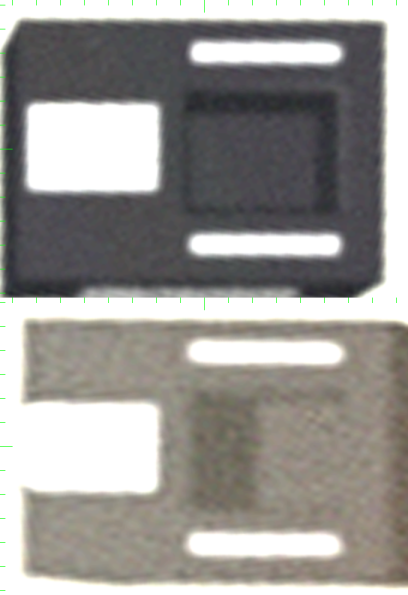

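The rectified view shows the socket mouth about 25 mm towards +x from the charger centre, with its rails centred on the charger's mid line. I pick the battery now.

Call:
servo_tool:
  commands:
    - [[0,0.002,0.12],[0,0,0]]
    - [[0,0.002,0.22],[0,0,0]]
    - [[0,0.002,0.3],[0,0,0]]
    - [[0,0.002,0.319],[0,0,0]]
    - [[0,0.002,0.319],[0,0,0]]
    - [[0,0.002,0.319],[0,0,0]]

```text
clock: 28.15
tcp_pos: [0.4764, -0.1317, 0.0608]
orientation: [0.498, 3.101, -0.0]
contact_force: [-0.7, 0.4, -0.2]
grip_width: 0.0855
gripper_force: 0.0
```

Call:
servo_tool:
  commands:
    - [[0,0,0],[0,0,0]]
    - [[0,0,0],[0,0,0]]
    - [[0,0,0],[0,0,0]]
    - [[0,0,0],[0,0,0]]
    - [[0,0,0],[0,0,0]]
    - [[0,0,0],[0,0,0]]
    - [[0,0,0],[0,0,0]]
    - [[0,0,0],[0,0,0]]
    - [[0,0,0],[0,0,0]]
    - [[0,0,-0.1],[0,0,0]]
    - [[0,0,-0.25],[0,0,0]]
    - [[0,0,-0.4],[0,0,0]]
    - [[0,0,-0.5],[0,0,0]]
    - [[0,0,-0.5],[0,0,0]]
    - [[0,0,-0.5],[0,0,0]]
  claw: 1
  squeeze: 80

```text
clock: 29.65
tcp_pos: [0.4754, -0.1312, 0.1849]
orientation: [0.497, 3.102, 0.001]
contact_force: [-0.9, 0.3, -4.6]
grip_width: 0.0552
gripper_force: 86.6
```

```bash
python3 - <<'E'
from h import *
row('top')
o=r.get_obs(); print(o['contact_force'],o['grip_width'])
cmd((477.4,-345.3,160,76.1),(477.4,-345.3,118,76.1))
E
```

```text
top row 413 [677.5 -22.8] along 239.0 across 3.2
top row 409 [666.3 181.3] along 34.6 across 2.5
top row 411 [668.  111.6] along 104.3 across 0.6
top row 411 [673.   44.7] along 171.3 across 2.2
[-0.02674317 -0.66789864 -3.68524471] 0.05498483523625244
at [ 474.5 -131.2  183.7] ang 71.8 j7 1.56 t 29.8
[[-0.279, -0.81, 0.094], [-0.0, -0.002, -0.048]]  rows 5
[[-0.28, -0.81, 0.262], [-0.0, -0.002, -0.048]]  rows 5
```

Call:
servo_tool:
  commands:
    - [[-0.06,-0.17,0],[0,0,0]]
    - [[-0.12,-0.34,0],[0,0,-0.02]]
    - [[-0.18,-0.5,0],[0,0,-0.048]]
    - [[-0.23,-0.65,0.04],[0,0,-0.048]]
    - [[-0.265,-0.76,0.08],[0,0,-0.048]]
    - [[-0.279,-0.81,0.094],[0,0,-0.048]]
    - [[-0.279,-0.81,0.094],[0,0,-0.048]]
    - [[-0.279,-0.81,0.094],[0,0,-0.048]]
    - [[-0.279,-0.81,0.094],[0,0,-0.048]]

```text
clock: 30.65
tcp_pos: [0.4792, -0.3436, 0.1614]
orientation: [-0.377, -3.119, -0.002]
contact_force: [0.2, 0.6, -2.8]
grip_width: 0.055
gripper_force: 86.5
```

```bash
python3 - <<'E'
from h import *
T=[]
for n in('top','scene'):
    I,d=grab(n); W=pts(n,d); 
    u,v=((430,230) if n=='top' else (110,200)); T.append(cv2.resize(I[v:v+110,u:u+130,::-1],None,fx=5,fy=5,interpolation=cv2.INTER_CUBIC)[:,:400] if 0 else cv2.resize(I[v:v+120,u:u+130,::-1],(400,370),interpolation=cv2.INTER_CUBIC))
    for c,A,P in clusters(W,.168,.185,(.38,.58,-.45,-.25),20): print(n,c,A,P.mean(0)*1000,rect(P))
cv2.imwrite('pics/bh.png',np.hstack(T))
o=r.get_obs(); print(o['contact_force'],o['grip_width'])
cmd((477.4,-345.3,118,76.1),(477.4,-345.3,94.5,76.1))
E
```

```text
top [486. 270.] 191 [ 463.69718887 -320.30985049  177.52675994] (array([ 463.9, -317.8]), array([40.1, 32.5]), 77.0)
scene [164. 271.] 539 [ 492.45440327 -346.34213272  177.65821455] (array([ 491.5, -348.3]), array([75.1, 67.9]), 49.4)
[ 0.15627501  0.26197665 -3.15255771] 0.05511002039770581
at [ 479.3 -344.   161.8] ang 76.2 j7 2.09 t 30.8
[[0.006, -0.007, 0.175], [0.001, 0.0, 0.001]]  rows 1
[[0.006, -0.007, 0.269], [0.001, 0.0, 0.001]]  rows 2
```

View pics/bh.png

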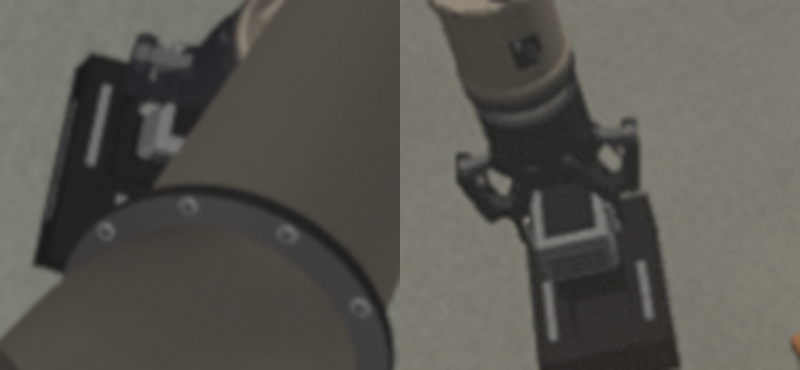

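```bash
python3 - <<'E'
from h import *
o=r.get_obs(); p=o['tcp_pos'][:2]*1000
def edge(W,zlo,zhi,c,a):
    a=np.radians(a); ux=np.array([np.cos(a),np.sin(a)]); uy=np.array([-ux[1],ux[0]])
    d=W[...,:2]*1000-c; X=d@ux;Y=d@uy; z=W[...,2]*1000
    out=[]
    for y0 in(-14,-7,0,7,14):
        m=(z>zlo)&(z<zhi)&(abs(Y-y0)<4)&(abs(X)<60); out.append(np.round(np.nanmax(X[m]),1))
    return out
I0=np.load('scene_d.npy'); print('bench scene',edge(pts('scene',I0),75,83,np.array([476.4,-132]),-18.2))
for _ in range(2):
    I,d=grab('scene'); print('hand scene rel tcp',p,edge(pts('scene',d),175,183,p,-13.8))
E
```

```text
bench scene [np.float64(38.6), np.float64(37.0), np.float64(37.6), np.float64(39.3), np.float64(36.7)]
hand scene rel tcp [ 479.32704499 -344.00972529] [np.float64(37.8), np.float64(39.7), np.float64(37.6), np.float64(37.6), np.float64(37.5)]
hand scene rel tcp [ 479.32704499 -344.00972529] [np.float64(38.2), np.float64(37.3), np.float64(36.3), np.float64(39.0), np.float64(37.8)]
```

Call:
servo_tool:
  commands:
    - [[0.004,-0.007,0.08],[0,0,0]]
    - [[0.004,-0.007,0.15],[0,0,0]]
    - [[0.004,-0.007,0.185],[0,0,0]]
    - [[0.004,-0.007,0.2],[0,0,0]]
    - [[0.004,-0.007,0.208],[0,0,0]]
    - [[0.004,-0.007,0.214],[0,0,0]]
    - [[0.004,-0.007,0.22],[0,0,0]]
    - [[0.004,-0.007,0.22],[0,0,0]]
    - [[0.004,-0.007,0.22],[0,0,0]]

```text
clock: 31.75
tcp_pos: [0.4775, -0.3471, 0.1068]
orientation: [0.38, 3.118, 0.0]
contact_force: [0.5, 1.3, -3.5]
grip_width: 0.0549
gripper_force: 86.5
```

Call:
servo_tool:
  commands:
    - [[0,0,0.01],[0,0,0]]
    - [[0,0,0.02],[0,0,0]]
    - [[0,0,0.03],[0,0,0]]
    - [[0,0,0.04],[0,0,0]]
    - [[0,0,0.04],[0,0,0]]

```text
clock: 32.25
tcp_pos: [0.477, -0.3469, 0.096]
orientation: [-0.38, -3.118, -0.001]
contact_force: [0.4, 1.2, -2.8]
grip_width: 0.055
gripper_force: 86.5
```

Sliding in freely, with the plug about 14 mm deep; I continue to the bottom.

Call:
servo_tool:
  commands:
    - [[0,0,0.012],[0,0,0]]
    - [[0,0,0.024],[0,0,0]]
    - [[0,0,0.036],[0,0,0]]
    - [[0,0,0.048],[0,0,0]]
    - [[0,0,0.06],[0,0,0]]
    - [[0,0,0.068],[0,0,0]]
    - [[0,0,0.074],[0,0,0]]
    - [[0,0,0.074],[0,0,0]]

```text
clock: 33.05
tcp_pos: [0.4772, -0.347, 0.0777]
orientation: [-0.38, -3.118, -0.0]
contact_force: [2.4, 1.7, -4.7]
grip_width: 0.0549
gripper_force: 86.4
```

Call:
servo_tool:
  commands:
    - [[0,0,0.004],[0,0,0]]
    - [[0,0,0.008],[0,0,0]]
    - [[0,0,0.01],[0,0,0]]
    - [[0,0,0.01],[0,0,0]]

```text
clock: 33.45
tcp_pos: [0.4771, -0.347, 0.0771]
orientation: [0.381, 3.118, 0.002]
contact_force: [-4.0, 6.2, 13.2]
grip_width: 0.0551
gripper_force: 88.7
```

Call:
servo_tool:
  commands:
    - [[0,0,0],[0,0,0]]
    - [[0,0,0],[0,0,0]]
    - [[0,0,0],[0,0,0]]
    - [[0,0,0],[0,0,0]]
    - [[0,0,0],[0,0,0]]
    - [[0,0,0],[0,0,0]]
    - [[0,0,-0.05],[0,0,0]]
    - [[0,0,-0.15],[0,0,0]]
    - [[0,0,-0.3],[0,0,0]]
    - [[0,0.2,-0.45],[0,0,0]]
    - [[0,0.4,-0.5],[0,0,0]]
    - [[0,0.6,-0.5],[0,0,0]]
    - [[0,0.8,-0.5],[0,0,0]]
    - [[0,0.8,-0.5],[0,0,0]]
    - [[0,0.8,-0.5],[0,0,0]]
  claw: 0

```text
clock: 34.95
tcp_pos: [0.5263, -0.1502, 0.2012]
orientation: [0.372, 3.119, 0.002]
contact_force: [-0.0, -0.3, 0.0]
grip_width: 0.0853
gripper_force: 0.0
```

```bash
python3 - <<'E'
from h import *
for n in('top','scene'):
    I,d=grab(n); W=pts(n,d)
    for c,A,P in clusters(W,.08,.115,(.38,.58,-.45,-.25),60): print(n,'batt top z',np.median(P[:,2])*1000,np.round(np.percentile(P[:,2]*1000,[10,90]),1),A,rect(P))
    for c,A,P in clusters(W,.056,.075,(.36,.45,-.37,-.28),40): print(n,'rocker',A,P.mean(0)*1000,rect(P))
    c=np.array([453.5,-340]);a=np.radians(-13.9); ux=np.array([np.cos(a),np.sin(a)]); uy=np.array([-ux[1],ux[0]]); D=W[...,:2]*1000-c;X=D@ux;Y=D@uy
    for x0 in range(-70,-14,5):
        m=(abs(X-x0)<2.5)&(abs(Y)<10); print(x0,m.sum(),np.round(np.nanmedian(W[m][:,2])*1000,1),end=' | ')
    print()
row('top'); row('scene')
p=c-58.4*ux; print(p)
cmd((p[0],p[1],140,76.1),(p[0],p[1],100,76.1))
E
```

```text
top batt top z 94.06316232784118 [90.2 97.4] 933 (array([ 476.1, -347.2]), array([58.1, 73. ]), 76.2)
top rocker 43 [ 442.3686985 -335.4538322   65.4721866] (array([ 441.8, -337.4]), array([53.7,  2.9]), 76.6)
top rocker 243 [ 406.73569794 -328.07625915   61.553278  ] (array([ 408.6, -329.1]), array([26.5, 47.3]), 76.4)
-70 28 54.1 | -65 23 64.9 | -60 22 64.7 | -55 18 63.4 | -50 21 62.4 | -45 20 61.0 | -40 22 60.4 | -35 20 59.0 | -30 21 58.6 | -25 17 56.5 | -20 15 51.2 | -15 26 50.9 | 
scene batt top z 93.58403504032087 [88.7 96.3] 592 (array([ 480.3, -346.6]), array([56.6, 76.6]), 76.6)
scene rocker 104 [ 403.76366969 -326.8286094    62.43995572] (array([ 403.4, -326. ]), array([29.1, 32.1]), 72.6)
-70 1 62.2 | -65 9 64.1 | -60 17 62.6 | -55 6 63.0 | -50 17 62.9 | -45 11 63.2 | -40 13 61.1 | -35 3 61.8 | -30 0 nan | -25 0 nan | -20 0 nan | -15 0 nan | 
top row 416 [676.6 -22.9] along 239.0 across 2.3
top row 407 [665.5 181.4] along 34.4 across 1.7
top row 414 [668.  110.9] along 105.0 across 0.6
top row 414 [673.1  45. ] along 171.0 across 2.3
scene row 259 [666.  181.8] along 34.1 across 2.2
scene row 274 [666.4 113.5] along 102.3 across -0.9
scene row 299 [671.6  47.3] along 168.7 across 0.9
scene row 315 [675.6 -22.1] along 238.2 across 1.3
[ 396.81015748 -325.97068232]
at [ 524.7 -155.   200.6] ang 75.9 j7 1.68 t 35.2
[[0.33, -0.788, 0.243], [-0.0, -0.0, -0.002]]  rows 5
[[0.33, -0.788, 0.403], [-0.0, -0.0, -0.002]]  rows 5
  return np.nanmean(a, axis, out=out, keepdims=keepdims)
```

Call:
servo_tool:
  commands:
    - [[0.07,-0.16,0],[0,0,0]]
    - [[0.14,-0.32,0],[0,0,0]]
    - [[0.21,-0.48,0],[0,0,0]]
    - [[0.28,-0.63,0],[0,0,0]]
    - [[0.34,-0.74,0.06],[0,0,0]]
    - [[0.358,-0.788,0.14],[0,0,0]]
    - [[0.358,-0.788,0.24],[0,0,0]]
    - [[0.358,-0.788,0.34],[0,0,0]]
    - [[0.358,-0.788,0.4],[0,0,0]]
    - [[0.358,-0.788,0.4],[0,0,0]]
    - [[0.358,-0.788,0.4],[0,0,0]]
  claw: 1

```text
clock: 36.35
tcp_pos: [0.3906, -0.3236, 0.1008]
orientation: [-0.383, -3.118, 0.001]
contact_force: [-0.3, -0.8, 0.3]
grip_width: -0.0001
gripper_force: 0.0
```

```bash
python3 - <<'E'
from h import *
cmd((390,-324.3,90,76.1),(390,-324.3,78,76.1)); o=r.get_obs(); print(o['grip_width'],o['contact_force'])
E
```

```text
at [ 390.6 -323.6  100.8] ang 76.0 j7 2.19 t 36.4
[[0.002, -0.003, 0.043], [-0.0, -0.0, -0.001]]  rows 1
[[0.002, -0.003, 0.091], [-0.0, -0.0, -0.001]]  rows 1
-0.00010673739705011787 [-0.28185172 -0.77688367  0.2649561 ]
```

Call:
servo_tool:
  commands:
    - [[0,-0.003,0.03],[0,0,0]]
    - [[0,-0.003,0.05],[0,0,0]]
    - [[0,-0.003,0.06],[0,0,0]]
    - [[0,-0.003,0.068],[0,0,0]]
    - [[0,-0.003,0.076],[0,0,0]]
    - [[0,-0.003,0.082],[0,0,0]]
    - [[0,-0.003,0.086],[0,0,0]]
    - [[0,-0.003,0.088],[0,0,0]]
    - [[0,-0.003,0.088],[0,0,0]]

```text
clock: 37.25
tcp_pos: [0.3895, -0.3231, 0.0784]
orientation: [-0.381, -3.116, -0.002]
contact_force: [-3.8, 2.0, 5.8]
grip_width: -0.0001
gripper_force: 3.3
```

Contact at 5.8 N; I push slightly further to reach the end stop, then lift away.

Call:
servo_tool:
  commands:
    - [[0,0,0.006],[0,0,0]]
    - [[0,0,0.012],[0,0,0]]
    - [[0,0,0.016],[0,0,0]]
    - [[0,0,0.016],[0,0,0]]

```text
clock: 37.65
tcp_pos: [0.3896, -0.3233, 0.0774]
orientation: [-0.383, -3.117, -0.005]
contact_force: [-14.3, 10.3, 47.6]
grip_width: -0.0001
gripper_force: 24.6
```

Call:
servo_tool:
  commands:
    - [[0,0,-0.02],[0,0,0]]
    - [[0,0,-0.1],[0,0,0]]
    - [[0,0,-0.25],[0,0,0]]
    - [[0,0,-0.4],[0,0,0]]
    - [[0,0.2,-0.5],[0,0,0]]
    - [[0,0.4,-0.5],[0,0,0]]
    - [[0,0.6,-0.5],[0,0,0]]
    - [[0,0.8,-0.5],[0,0,0]]
    - [[0,0.9,-0.5],[0,0,0]]
    - [[0,0.9,-0.5],[0,0,0]]
    - [[0,0.9,-0.5],[0,0,0]]

```text
clock: 38.75
tcp_pos: [0.4453, -0.1047, 0.1996]
orientation: [0.378, 3.118, -0.0]
contact_force: [-0.4, 0.3, 0.7]
grip_width: -0.0006
gripper_force: 0.0
```

```bash
python3 - 2>/dev/null <<'E'
from h import *
for n in('top','scene'):
    I,d=grab(n); W=pts(n,d); cv2.imwrite(f'pics/{n}5.png',I[...,::-1])
    for c,A,P in clusters(W,.08,.115,(.38,.58,-.45,-.25),60): print(n,'batt top z',np.median(P[:,2])*1000,A,rect(P))
    c=np.array([453.5,-340]);a=np.radians(-13.9); ux=np.array([np.cos(a),np.sin(a)]); uy=np.array([-ux[1],ux[0]]); D=W[...,:2]*1000-c;X=D@ux;Y=D@uy
    for x0 in range(-70,-14,5):
        m=(abs(X-x0)<2.5)&(abs(Y)<10); print(x0,m.sum(),np.round(np.nanmedian(W[m][:,2])*1000,1),end=' | ')
    for c,A,P in clusters(W,.056,.075,(.36,.45,-.37,-.28),40): print(n,'rocker',A,P.mean(0)*1000,rect(P))
row('top'); row('scene')
print(r.get_obs()['clock'])
E
```

```text
top batt top z 94.30621426132713 936 (array([ 476.1, -346.9]), array([57.5, 73.3]), 76.6)
-70 30 55.6 | -65 22 58.5 | -60 19 58.2 | -55 25 59.5 | -50 23 61.4 | -45 21 62.4 | -40 24 64.3 | -35 18 63.9 | -30 23 64.7 | -25 7 62.3 | -20 22 51.3 | -15 22 51.5 | top rocker 45 [ 442.18647673 -336.40371713   64.29838041] (array([ 441.8, -338.5]), array([53.3,  2.5]), 76.7)
top rocker 250 [ 407.57503507 -328.28628412   61.62349781] (array([ 408.5, -329. ]), array([27.1, 48.4]), 76.5)
scene batt top z 93.57101409077062 590 (array([ 480.5, -346.3]), array([56.5, 75.7]), 76.5)
-70 1 56.1 | -65 10 57.8 | -60 9 58.9 | -55 10 60.5 | -50 11 61.0 | -45 7 62.4 | -40 9 63.6 | -35 7 63.3 | -30 2 67.1 | -25 0 nan | -20 0 nan | -15 0 nan | scene rocker 90 [ 404.78404769 -327.11525846   61.04443324] (array([ 405. , -327.6]), array([26.7, 36.9]), 72.5)
top row 406 [676.8 -22.9] along 239.1 across 2.5
top row 407 [666.8 181.4] along 34.5 across 3.0
top row 413 [668.1 111.1] along 104.8 across 0.7
top row 415 [672.8  44.8] along 171.2 across 2.0
scene row 258 [665.2 183.1] along 32.7 across 1.5
scene row 279 [667.1 112.6] along 103.2 across -0.2
scene row 299 [672.6  46. ] along 170.0 across 1.8
scene row 318 [676.6 -21.9] along 238.0 across 2.3
39.05
```

View pics/top5.png

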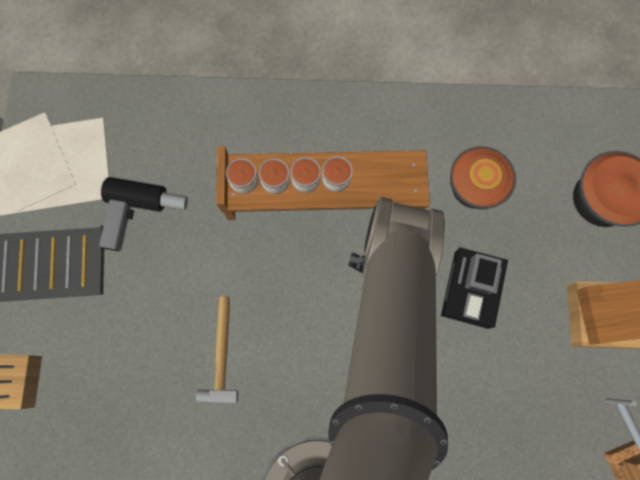

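The picture shows four tins in a row against the end board at (240–340, 175), the battery seated at (486,270), and the rocker tilted on. Nothing else has moved.

```bash
python3 -c "
from bench import r
print(r.hand_in())"
```

```text
the job is handed in; nothing more can be done
None
```

The job is handed in: all four tins present stand in a row on the shelf from the end board with gaps of about 2 to 7 mm, the battery is fully home in its charger, and the charger was then switched on; the bowl, heat gun and hammer were left alone.

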